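# Lock the tool case bolt against its spring catch

## Robot

A 7-joint arm with a two-finger parallel gripper is mounted at the origin on a cart in front of the work surface, level with it; the furniture and walls round the work are solid. World frame = base frame: x ahead of the robot, y to its left, z up, the work surface at z = 0. Lengths are in m, angles in rad, forces in N, time in s.
With the tool pointing down it reaches from about 0.4 to 0.9 m from the base axis. Payload 5.6 kg.
Tool frame: the origin (TCP) lies at the centre of the arm's flange, where the gripper is bolted on; the fingertips stand 190 mm ahead of it and the grasp point (between the pads) lies 171 mm ahead of it; z points along the fingers, y is the line along which they close (so a half turn about z gives the same grasp; the last joint's range is limited). The gripper opens to 92 mm and grips with 3 to 60 N. Pads are 20 mm wide; open, the fingers measure 128 mm over their backs; the gripper's body (75 mm by 189 mm) begins 69 mm behind the grasp point.
Start: joints at [-1.336, 0.468, -0.012, 1.603, 0.006, 1.071, -0.056], TCP at [0.178, 0.625, 0.405] pointing down, gripper open.
Joint ranges: [-2.53, 2.53], [-0.31, 2.02], [-1.57, 1.55], [0.28, 2.44], [-1.29, 4.43], [0.15, 1.84], [-2.92, 2.92]. Speed limits (rad/s): [2.57, 2.57, 3.14, 3.14, 3.14, 3.14, 3.14].

## Interface

Orientations are given as [roll, pitch, yaw] about the fixed x, y, z axes, in that order (R = Rz(yaw) Ry(pitch) Rx(roll)).
In Python, from rig import bot, optics gives the robot as it stands.
- The arm moves only by the tool arm_command, never from a script. Its argument "motion" is a list of rows, each a list of 7 numbers: the shift along the tool's x, y, z in mm, then the turn, a rotation vector about the tool's x, y, z in degrees, then the opening in per cent of the stroke, from 0 (shut) to 100 (fully open). In form: [[x, y, z, wx, wy, wz, jaw], ...]. A call has 1 to 8 rows; each row shifts and turns the commanded pose from where the row before left it, along the tool's axes as they then stand; what a row does not reach is not made up. A row lasts 1/10 s, in which the tool goes at most 50 mm and 8.59 degrees, less where a joint would pass 70% of its speed; a pose out of reach is approached as far as the arm can. A call is refused whole if a number of a shift passes 50 or a number of a turn 8.59, either way. A call with a gripper value outside its range is refused whole. The fingers move at their own pace and stop on an object; "grip_force" is the grip in N (left out, the last holds). Time passes only in rows, so rows that do not move let the fingers close. It gives the time, the measured TCP pose, the force, the opening and the grip force at its end, in the units of the state.
- bot.sense(): the state, without advancing time (a new reading comes with each control period).
- optics.snapshot(name): name is "scene" or "top"; returns a dict with "pixels" (420x560x3 uint8, blue, green, red), "depth" (420x560 float32, m along the optical axis (not along the pixel's ray), 0 where there is no reading), "vertical_fov" (degrees; the focal length in pixels is half the picture's height over the tangent of half this angle, whatever the lens; pixels are square), "cx", "cy" (the principal point, pixels), "R" (3x3) and "t" (3): a world point X has camera coordinates R X + t. Camera axes: x right, y down, z forward; pixel columns grow to the right and rows downward; lengths in m; the calibration is good to about 2 mm. A picture is of the moment at which its call begins.
- bot.sign_off(): hands the job in; it is judged then, once.
Trained networks look in the newest picture that a camera, given by its name, has taken for a name from the list of things; names that differ only in an ending like _2 or _b are one class to them, and where a whole thing is asked for, a point or a joint stands for the part that bears it (a point fixed in the world has none). Each returns a list of dicts, best first, with "confidence" (0 to 1); they miss things now and then, are a little off and sometimes report something else, mostly with a low value. They report only what shows in the picture. A call takes as long as a camera call.
- optics.boxes_of(camera, name): "location" ([x, y, z] in m, in world coordinates, good to about 4 mm: the middle of the surface that is visible of it).
- optics.outline_of(camera, name): "region" (420x560 bool, what is visible of it).
The state is a dict: "clock": time; "q": joint angles; "joint_velocities": joint speeds; "tau": joint torques, N m; "position": TCP position; "orientation": TCP orientation; "wrist_force": force on the tool from outside, world axes, zero at the start; "torque": the same for the moment, N m; "gripper_width": opening from 0.0 (shut) to 1.0 (fully open); "gripper_force": force on a finger pad.
Only numpy, scipy, OpenCV 4.12 (cv2) and the standard library are available. Lean on these libraries where they do the work, as an engineer would, in place of code of your own. Each camera call takes 0.05 s, during which the arm holds its last target. There are 200 camera calls.

## Task

Lock the blue tool case: with one fingertip press the red spring catch bar down and keep it down, and with the other fingertip push the yellow bolt handle along until the bolt is fully home in the brass keeper. Do not let the catch up on the way; once the bolt is home, take the hand away so that the catch springs right up again and locks it. Only press and push: nothing is to be picked up, and the things standing around the case stay where they are.

Things in the scene. Friction and masses are not known exactly. Their poses are not given: they have to be found in the camera images.
- tool_case: low blue steel case with grey lid, fixed, 134 (x) x 244 (y) x 64 mm high; origin: centre of underside. z up, +y = the way the bolt locks, towards the brass keeper. On top two lanes along y, 66 mm apart: red catch bar at x = -33 mm, bolt at x = +33 mm, gap between bar and yellow handle 32 mm. Guides, keeper and all else on it stay below 88 mm above the bench.
- catch_top (a point): centre of the top face of the red catch bar; 106 mm above the bench when up. The bar is 28 mm wide (case x), 128 mm long (case y), flat, and may be pressed anywhere along its length; a fingertip can slide along it. Axes as the case.
- catch_travel (a joint): how far the red bar is pressed straight down, m: 0 = up, 0.012 = bottomed. Spring-loaded: 2.3 N to start it, 4.3 N at 0.006, 6.3 N at the bottom. Above 0.006 its teeth clear the bolt, so hold it at 0.007 to 0.012; let up with the bolt part-way, it locks the bolt there (notches every 16 mm).
- catch: the red bar with the comb under it; origin at the centre of its top face, same point as point catch_top.
- handle_top (a point): centre of the top edge of the yellow bolt handle, an upright plate 40 mm wide (case x), 8 mm thick (case y), its top 120 mm and lower edge 84 mm above the bench. Push its -y face towards +y. It stands at case y = -20 mm at bolt 0 and at +31 mm when home.
- bolt_travel (a joint): travel of the bolt along the case's +y, m: 0 to 0.002 = drawn back (start), 0.051 = at its stop, fully home in the keeper. The last notch runs from 0.047 to 0.051; only there does the catch come up and lock it home. Friction about 2.5 N; it stays where it is left.
- bolt: the steel bolt with its yellow handle; origin on the rod's axis under the handle, 44 mm below point handle_top; rod 14 mm thick; axes as the case.
- tall_bolt: steel hex bolt standing on its head, 87 mm tall, 22 mm wide; loose; origin at the centre of its underside. Stays where it is.
- rusty_nut: rusty hex nut lying flat, 36 mm wide, 16 mm high; loose; origin at the centre of its underside. Stays where it is.
- centre_punch: steel centre punch lying flat, 112 mm long, 12 mm thick; loose; origin at the centre of its underside. Stays where it is.
- spool: rusty turned steel spacer standing upright, 34 mm wide, 54 mm tall; loose; origin at the centre of its underside. Stays where it is.
- packing_block: hardwood block, 45 x 90 x 34 mm high; loose; origin at the centre of its underside. Stays where it is.
- oiler: pale thumb oiler with a thin curved spout, 69 x 80 mm, 156 mm tall; loose; origin at the centre of its underside. Stays where it is.

How it is judged:
On the way, in this order (a step that is already met when the one before it is completed fails the run):
1. the catch is pressed down by a fingertip, with the bolt still drawn back (value of joint catch_travel above 0.006 m and value of joint bolt_travel below 0.008 m and contact force between the fingers and catch above 1 N), for 0.1 s.
2. the fingers push the bolt handle on its way while they hold the catch down (value of joint catch_travel above 0.005 m and value of joint bolt_travel between 0.015 and 0.046 m and contact force between the fingers and catch above 1 N and contact force between the fingers and bolt above 0.5 N), for 0.04 s.
3. the bolt is home (value of joint bolt_travel above 0.0465 m), for 0.05 s.
At the end, for the whole second after the job is handed in: bolt home in the keeper (within 4.5 mm of its stop) and at rest, catch sprung up (within 2 mm of its top), every bystander within 20 mm of where it stood (value of joint bolt_travel above 0.0465 m and value of joint catch_travel below 0.002 m and velocity of joint bolt_travel below 0.005 m/s and distance of each of tall_bolt, rusty_nut, centre_punch, spool, packing_block, oiler from where it was at the start of the episode below 0.02 m); the robot touches nothing.
It fails at once if the catch came up (less than 4 mm down) while the bolt was part-way (value of joint catch_travel below 0.004 m and value of joint bolt_travel between 0.008 and 0.044 m).
It fails at once if one of the things round the case was moved more than 20 mm or lifted (distance of any of tall_bolt, rusty_nut, centre_punch, spool, packing_block, oiler from where it was at the start of the episode above 0.02 m).
It also fails if it takes over 48 s, if anything falls off the work surface, if the arm or the gripper's body presses on something with over 40 N, if the wrist force passes 120 N, or if a joint passes its speed limit or range.

## Working session

There is one attempt and no reset: what is moved stays moved. The work goes in short steps, Python scripts to look and compute and a tool call to move; the robot and the scene stay as the last step left them, time stands still between calls to the robot, and variables do not carry over. Pictures are saved under pics/ and viewed, at most 10 in all, crops included, and the job is handed in when it is done.

Besides the shell and the picture viewer there is one more tool, called after ">>>" as name(argument=value, ...) on one line, values as JSON. arm_command: Moves the arm, as the interface text tells. Its arguments: {"type":"object","properties":{"motion":{"type":"array"},"grip_force":{"type":"number"}},"required":["motion"]}

```bash
mkdir -p pics; cat > h.py <<'E'
import numpy as np, cv2
from rig import bot, optics
def snap(n,f=None):
    s=optics.snapshot(n)
    if f: cv2.imwrite('pics/'+f,s['pixels'])
    return s
def cloud(s):
    h,w=s['depth'].shape; f=h/2/np.tan(np.radians(s['vertical_fov'])/2)
    u,v=np.meshgrid(np.arange(w),np.arange(h)); d=s['depth']
    P=np.stack([(u-s['cx'])*d/f,(v-s['cy'])*d/f,d],-1)
    return (P-np.array(s['t']))@np.array(s['R'])
E
python3 - <<'E'
from h import *
print(bot.sense())
for c in ('top','scene'):
    s=snap(c,c+'1.png'); np.set_printoptions(precision=3,suppress=True)
    print(c,s['vertical_fov'],s['cx'],s['cy'],-np.array(s['R']).T@s['t'])
    for n in ['tool_case','catch','bolt','catch_top','handle_top','tall_bolt','rusty_nut','centre_punch','spool','packing_block','oiler']:
        print(n,[(np.round(b['location'],3),round(b['confidence'],2)) for b in optics.boxes_of(c,n)[:2]])
E
```

```text
{'clock': 0.0, 'q': array([-1.33599435,  0.46836671, -0.01159152,  1.60362518,  0.00601989,
        1.07142315, -0.05630736]), 'joint_velocities': array([-0.00116331,  0.00092463, -0.00070147,  0.00152639,  0.00064264,
        0.00142964,  0.00228734]), 'tau': array([-1.89821199e-04, -5.20579684e+01, -1.24751034e-02, -2.43748695e+01,
       -5.66543767e-02,  1.73762615e-02,  1.61301787e-04]), 'position': array([0.17824139, 0.62481871, 0.40374621]), 'orientation': array([-3.13981031e+00,  1.47469474e-04,  2.86371894e+00]), 'wrist_force': array([-1.04310542, -1.54783551, -0.22153415]), 'torque': array([-0.02982764, -0.03542601, -0.02717879]), 'gripper_force': 0.0, 'gripper_width': 1.0014692673702383}
top 51.5386004844288 292.27146217774515 212.010957405259 [ 0.475 -0.17   1.117]
tool_case [(array([ 0.568, -0.18 ,  0.066]), 0.69)]
catch [(array([ 0.545, -0.202,  0.105]), 0.56)]
bolt [(array([ 0.606, -0.19 ,  0.082]), 0.6)]
catch_top [(array([ 0.547, -0.203,  0.102]), 0.72)]
handle_top [(array([ 0.609, -0.189,  0.082]), 0.95)]
tall_bolt [(array([ 0.43 , -0.146,  0.011]), 0.61)]
rusty_nut
[... 276 characters left out ...]
2.25330802768366 207.76042199362544 [0.252 0.57  0.557]
tool_case [(array([ 0.555, -0.141,  0.067]), 0.74)]
catch [(array([ 0.545, -0.18 ,  0.102]), 0.67), (array([ 0.684, -0.151,  0.035]), 0.62)]
bolt [(array([ 0.596, -0.179,  0.089]), 0.65)]
catch_top [(array([ 0.543, -0.182,  0.107]), 0.74)]
handle_top [(array([ 0.593, -0.175,  0.089]), 0.81)]
tall_bolt [(array([ 0.434, -0.142,  0.038]), 0.76)]
rusty_nut [(array([ 0.463, -0.177,  0.012]), 0.75)]
centre_punch [(array([ 0.489, -0.276,  0.009]), 0.72)]
spool [(array([ 0.64 , -0.053,  0.028]), 0.58)]
packing_block [(array([ 0.685, -0.152,  0.035]), 0.82), (array([ 0.598, -0.176,  0.09 ]), 0.26)]
oiler [(array([ 0.811, -0.022,  0.036]), 0.85)]
```

View pics/top1.png

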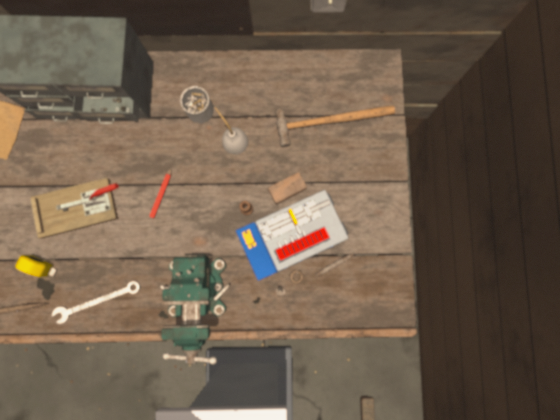

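View pics/scene1.png

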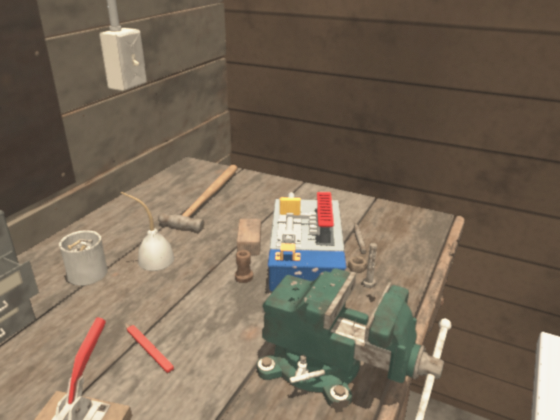

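```bash
python3 - <<'E'
from h import *
np.set_printoptions(precision=4,suppress=True)
for c in ('top','scene'):
    s=snap(c); P=cloud(s); px=s['pixels'].astype(int); b,g,r=px[...,0],px[...,1],px[...,2]
    box=(P[...,0]>.45)&(P[...,0]<.7)&(P[...,1]>-.36)&(P[...,1]<0)
    hsv=cv2.cvtColor(s['pixels'],cv2.COLOR_BGR2HSV)
    H,S,V=[hsv[...,i].astype(int) for i in range(3)]
    for nm,m in (('red',((H<8)|(H>172))&(S>130)&(P[...,2]>.098)&(P[...,2]<.115)),('yellow',(H>18)&(H<35)&(S>120)&(P[...,2]>.08)&(P[...,2]<.13)),('lid',(P[...,2]>.055)&(P[...,2]<.072))):
        Q=P[m&box]
        if len(Q)<10: print(nm,len(Q)); continue
        rc=cv2.minAreaRect(Q[:,:2].astype(np.float32)*1000)
        v,u=np.nonzero(m&box)
        print(c,nm,len(Q),'mean',Q.mean(0),'zpct',np.percentile(Q[:,2],[5,50,95]),'rect',rc,'px',u.mean(),v.mean())
        if nm=='yellow':
            T=Q[Q[:,2]>.112]; print(' top',len(T),T.mean(0),cv2.minAreaRect(T[:,:2].astype(np.float32)*1000))
E
```

```text
top red 636 mean [ 0.5422 -0.2017  0.106 ] zpct [0.1029 0.1059 0.1092] rect ((542.4188232421875, -202.04910278320312), (27.425764083862305, 126.72246551513672), 23.912641525268555) px 301.9874213836478 243.6823899371069
top yellow 141 mean [ 0.5777 -0.1202  0.1001] zpct [0.0846 0.0889 0.1214] rect ((583.8845825195312, -125.89523315429688), (38.12507247924805, 131.30047607421875), 20.842697143554688) px 267.1843971631206 229.12056737588654
 top 53 [ 0.6054 -0.1807  0.1194] ((605.0692138671875, -181.3070831298828), (38.181209564208984, 7.525327205657959), 25.6762638092041)
top lid 4096 mean [ 0.5659 -0.1766  0.0643] zpct [0.0606 0.0643 0.0681] rect ((595.5098876953125, -169.01405334472656), (192.21092224121094, 247.29690551757812), 23.953767776489258) px 290.87841796875 235.328369140625
scene red 488 mean [ 0.5417 -0.1956  0.1061] zpct [0.1042 0.1063 0.1076] rect ((544.5162353515625, -202.04129028320312), (26.12110137939453, 129.37753295898438), 23.8889102935791) px 324.41188524590166 209.26639344262296
scene yellow 281 mean [ 0.6058 -0.179   0.1052] zpct [0.0908 0.1053 0.1194] rect ((586.2391357421875, -124.602783203125), (36.65228271484375, 128.02981567382812), 20.02240562438965) px 289.5978647686833 205.6405693950178
 top 85 [ 0.6074 -0.1791  0.1162] ((606.4445190429688, -179.4591522216797), (36.25252914428711, 9.123473167419434), 16.657527923583984)
scene lid 3350 mean [ 0.5514 -0.1406  0.0644] zpct [0.0612 0.0644 0.0675] rect ((595.0462036132812, -167.89321899414062), (190.81764221191406, 245.24893188476562), 23.791976928710938) px 307.0462686567164 241.80358208955224
```

The top view shows the case turned about 24°, with the red bar at pixel (302,244), the yellow handle near (293,216) and the brass keeper at the left end, near (250,239). Locking is therefore towards world (-0.41, 0.91). Fitted sizes match the given ones: the bar is 27 x 127 mm at z 0.106, and the handle is 38 x 7.5 mm at z 0.119. In the scene view the green vise stands between the robot and the case, so I'll check heights along the way.

```bash
python3 - <<'E'
from h import *
np.set_printoptions(precision=3,suppress=True,linewidth=160)
A=np.concatenate([cloud(snap(c)).reshape(-1,3) for c in ('top','scene')])
print('cols y from .7 to -.4 step .1; rows x .2..1.0; max z mm')
for x in np.arange(.1,1.0,.1):
    row=[]
    for y in np.arange(.7,-.45,-.1):
        m=(abs(A[:,0]-x-.05)<.05)&(abs(A[:,1]-y+.05)<.05)&(A[:,2]<.6)&(A[:,2]>-.1)
        row.append(int(1000*A[m,2].max()) if m.any() else -1)
    print(round(x,1),row)
s=bot.sense(); print(s['clock'])
th=np.radians(23.9); ex=np.array([np.cos(th),np.sin(th)]); ey=np.array([-np.sin(th),np.cos(th)])
h=np.array([.6055,-.1805]); c=h-33e-3*ex+20e-3*ey
print('case',c,'catch in case',(np.array([.5427,-.202])-c)@np.c_[ex,ey])
t=c+ey*-.046; print('tcp target',t,'yaw',np.pi/2+th)
yaw=s['orientation'][2]; tx=np.array([np.cos(yaw),np.sin(yaw)]); ty=np.array([np.sin(yaw),-np.cos(yaw)])
p=s['position'][:2]
for w in ([.45,.42],[.57,.15],t): d=np.array(w)-p; print(w,d@tx,d@ty); p=np.array(w)
E
```

```text
cols y from .7 to -.4 step .1; rows x .2..1.0; max z mm
0.1 [-1, -1, -1, -1, -1, 7, 5, 5, 5, -1, -1, -1]
0.2 [-1, 557, -1, -1, -1, 46, 100, 97, -1, -1, -1, -1]
0.3 [-1, 20, 20, 12, 7, 139, 141, 24, 6, 8, 6, 5]
0.4 [-1, 20, 65, 12, 14, 140, 144, 68, 90, 19, 9, 6]
0.5 [-1, 8, 65, 28, 7, 22, 141, 91, 121, 111, 69, 6]
0.6 [-1, 9, 44, 83, 119, 14, 7, 66, 124, 90, 6, 6]
0.7 [-1, 58, 8, 27, 26, 13, 7, 52, 38, 39, 6, 6]
0.8 [-1, 69, 211, 211, 212, 209, 78, 155, 31, 26, 26, 25]
0.9 [-1, 68, 212, 212, 213, 212, 77, 7, 26, 7, 21, 23]
1.4
case [ 0.567 -0.176] catch in case [-0.033 -0.014]
tcp target [ 0.586 -0.218] yaw 1.9879300180215413
[0.45, 0.42] -0.3175420027377577 -0.12266611868690493
[0.57, 0.15] -0.1894710603166918 -0.22671726291235195
[ 0.586 -0.218] -0.116118230187115 -0.3491812894147954
```

>>> arm_command(motion=[[-20,-8,0,0,0,0,52],[-40,-15,0,0,0,0,52],[-45,-17,0,0,0,0,52],[-45,-17,0,0,0,0,52],[-45,-17,0,0,0,0,52],[-45,-17,0,0,0,0,52],[-40,-16,0,0,0,0,52],[-38,-16,0,0,0,0,52]])

```text
clock: 2.2
position: [0.4519, 0.418, 0.4049]
orientation: [3.141, 0.0, 2.863]
wrist_force: [0.1, 0.2, -0.6]
gripper_width: 0.519
gripper_force: 0.0
```

>>> arm_command(motion=[[-24,-28,0,0,0,0,52],[-24,-28,0,0,0,0,52],[-24,-28,0,0,0,0,52],[-24,-28,0,0,0,0,52],[-24,-28,0,0,0,0,52],[-24,-28,0,0,0,0,52],[-24,-28,0,0,0,0,52],[-22,-30,0,0,0,0,52]])

```text
clock: 3.0
position: [0.5716, 0.1488, 0.4049]
orientation: [3.141, 0.001, 2.864]
wrist_force: [0.2, 0.4, 0.6]
gripper_width: 0.518
gripper_force: 0.0
```

>>> arm_command(motion=[[-14,-40,0,0,0,0,52],[-14,-40,0,0,0,0,52],[-14,-40,0,0,0,0,52],[-14,-40,0,0,0,0,52],[-14,-40,0,0,0,0,52],[-14,-40,0,0,0,0,52],[-14,-40,0,0,0,0,52],[0,0,0,0,0,0,52]])

```text
clock: 3.8
position: [0.5875, -0.1532, 0.4051]
orientation: [-3.138, 0.002, 2.854]
wrist_force: [-0.8, 0.3, -0.6]
gripper_width: 0.525
gripper_force: 0.0
```

>>> arm_command(motion=[[0,0,0,0,0,8,52],[0,0,0,0,0,8,52],[0,0,0,0,0,8,52],[0,0,0,0,0,8,52],[0,0,0,0,0,8,52],[0,0,0,0,0,8,52],[0,0,0,0,0,0,52],[0,0,0,0,0,0,52]])

```text
clock: 4.6
position: [0.5886, -0.1453, 0.4047]
orientation: [3.142, -0.0, 2.03]
wrist_force: [1.4, -0.4, 0.1]
gripper_width: 0.52
gripper_force: 0.0
```

>>> arm_command(motion=[[0,0,0,0,0,2.4,52],[-22,-11,20,0,0,0,52],[-22,-11,20,0,0,0,52],[-21,-10,20,0,0,0,52],[0,0,10,0,0,0,52],[0,0,5,0,0,0,52],[0,0,0,0,0,0,52],[0,0,0,0,0,0,52]])

```text
clock: 5.4
position: [0.5859, -0.2171, 0.3304]
orientation: [3.14, 0.0, 1.987]
wrist_force: [-0.4, 0.8, 0.4]
gripper_width: 0.518
gripper_force: 0.0
```

```bash
python3 - <<'E'
from h import *
np.set_printoptions(precision=4,suppress=True)
ims=[]
st=bot.sense(); print(st['clock'],st['position'],st['orientation'],st['wrist_force'],st['gripper_width'])
th=st['orientation'][2]-np.pi/2; ex=np.array([np.cos(th),np.sin(th),0]); ey=np.array([-np.sin(th),np.cos(th),0])
for c in ('top','scene'):
    s=snap(c); f=210/np.tan(np.radians(s['vertical_fov'])/2)
    im=s['pixels'].copy()
    def pr(X):
        q=np.array(s['R'])@X+s['t']; return (q[0]/q[2]*f+s['cx'],q[1]/q[2]*f+s['cy'])
    tip=st['position']-[0,0,.19]
    u,v=pr(np.array([.567,-.176,.1])); u=int(u);v=int(v)
    big=cv2.resize(im[v-75:v+75,u-66:u+67],None,fx=3,fy=3,interpolation=cv2.INTER_CUBIC)
    for o in (-.033,.033):
        a,b=pr(tip+o*ex); cv2.circle(big,(int((a-u+66)*3),int((b-v+75)*3)),3,(255,0,255),-1)
    ims.append(big)
cv2.imwrite('pics/close.png',np.hstack(ims))
E
```

```text
5.4 [ 0.5859 -0.2171  0.3304] [3.1402 0.     1.9866] [-0.4144  0.788   0.4278] 0.5182728798711238
```

View pics/close.png

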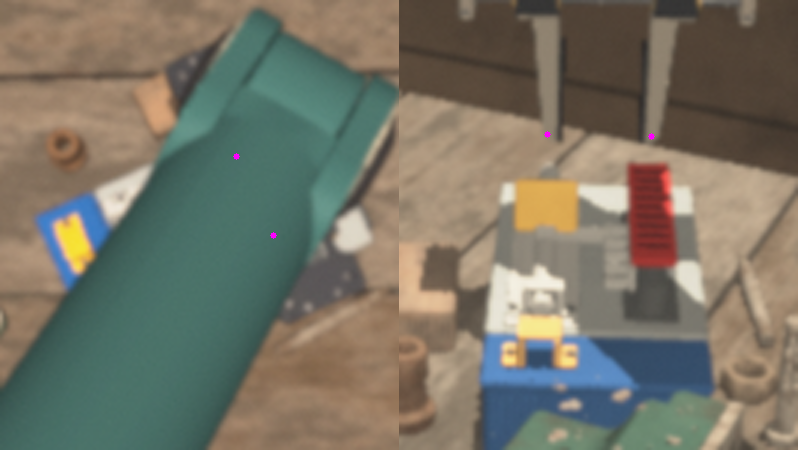

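The side view shows both fingertips level. One is in line with the handle (pixel 547 against 515–578) and the other with the bar (651 against 629–672), both on the -y side. I'll go down and press.

>>> arm_command(motion=[[0,0,12,0,0,0,52],[0,0,12,0,0,0,52],[0,0,7,0,0,0,52],[0,0,4,0,0,0,52],[0,0,3,0,0,0,52],[0,0,3,0,0,0,52],[0,0,3,0,0,0,52],[0,0,0,0,0,0,52]])

```text
clock: 6.3
position: [0.5851, -0.2184, 0.2856]
orientation: [-3.141, -0.001, 1.984]
wrist_force: [-2.7, 1.7, 3.4]
gripper_width: 0.522
gripper_force: 2.3
```

>>> arm_command(motion=[[0,0,0,0,0,0,52],[0,0,0,0,0,0,52]])

```text
clock: 6.5
position: [0.5853, -0.2184, 0.286]
orientation: [3.141, -0.0, 1.984]
wrist_force: [-3.3, 1.5, 4.6]
gripper_width: 0.52
gripper_force: 2.3
```

```bash
python3 - <<'E'
from h import *
st=bot.sense(); print(st['position'],st['orientation'],st['wrist_force'],st['torque'])
s=snap('scene'); cv2.imwrite('pics/press.png',cv2.resize(s['pixels'][120:320,220:400],None,fx=3,fy=3,interpolation=cv2.INTER_CUBIC))
P=cloud(s); hsv=cv2.cvtColor(s['pixels'],cv2.COLOR_BGR2HSV); H,S=hsv[...,0],hsv[...,1]
m=((H<8)|(H>172))&(S>130)&(P[...,0]>.48)&(P[...,0]<.62)&(P[...,1]<-.1)&(P[...,1]>-.3)
z=P[m][:,2]; print(len(z),np.percentile(z,[10,25,50,75,90,97]))
E
```

```text
[ 0.58525326 -0.21840746  0.28596269] [ 3.14145886e+00 -1.04770974e-04  1.98402344e+00] [-3.34593693  1.50425732  4.59759588] [ 0.22979557  0.81625366 -0.03391208]
378 [0.09425332 0.09505734 0.09562586 0.09626511 0.09674455 0.09712698]
```

View pics/press.png

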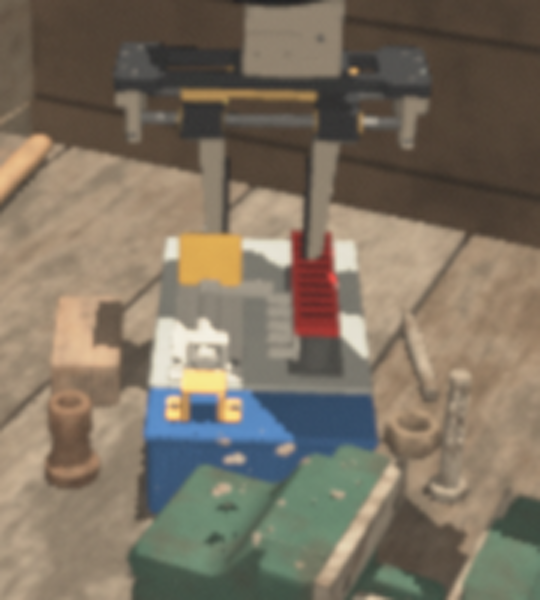

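The bar's top has dropped from z 0.106 to 0.0957, so it is about 10.5 mm down. The bolt hasn't moved: the handle is still at crop pixel (210,258), with the other finger behind it. Now I'll push.

>>> arm_command(motion=[[4,0,0,0,0,0,52],[5,0,0,0,0,0,52],[5,0,0,0,0,0,52],[5,0,0,0,0,0,52],[5,0,0,0,0,0,52],[5,0,0,0,0,0,52],[5,0,0,0,0,0,52],[0,0,0,0,0,0,52]])

```text
clock: 7.35
position: [0.572, -0.1874, 0.2864]
orientation: [3.14, 0.002, 1.984]
wrist_force: [1.6, -3.7, 5.3]
gripper_width: 0.523
gripper_force: 2.9
```

```bash
cat > m.py <<'E'
from h import *
st=bot.sense(); print(st['clock'],st['position'],st['orientation'],st['wrist_force'])
s=snap('scene'); P=cloud(s); hsv=cv2.cvtColor(s['pixels'],cv2.COLOR_BGR2HSV); H,S=hsv[...,0],hsv[...,1]
c=np.array([.567,-.176]);th=np.radians(23.9); ex=np.array([np.cos(th),np.sin(th)]); ey=np.array([-np.sin(th),np.cos(th)])
X=(P[...,:2]-c)@ex; Y=(P[...,:2]-c)@ey
m=((H<8)|(H>172))&(S>130)&(abs(X+.033)<.02)&(abs(Y)<.1)&(P[...,2]>.085)
z=P[m][:,2]; print('bar z',len(z),np.percentile(z,[10,50,90]))
m=(H>15)&(H<35)&(S>110)&(abs(X-.033)<.022)&(abs(Y)<.06)&(P[...,2]>.092)&(P[...,2]<.125)
print('handle +y face Y',m.sum(),np.percentile(Y[m],[10,50,90]),'tip y',(st['position'][:2]-c)@ey,'x',(st['position'][:2]-c)@ex)
E
python3 m.py
```

```text
7.35 [ 0.57201257 -0.18738832  0.28641813] [3.13986041e+00 2.45739186e-03 1.98428618e+00] [ 1.6446053  -3.71431411  5.31302922]
bar z 323 [0.09445439 0.09617597 0.09733807]
handle +y face Y 291 [0.00113716 0.00331428 0.00517205] tip y -0.012442619940736203 x -3.1120534481973376e-05
```

>>> arm_command(motion=[[4,0,0.2,0,0,0,52],[5,0,0.2,0,0,0,52],[5,0,0,0,0,0,52],[5,0,0,0,0,0,52],[5,0,0,0,0,0,52],[3,0,0,0,0,0,52],[2,0,0,0,0,0,52],[0,0,0,0,0,0,52]])

```text
clock: 8.2
position: [0.5607, -0.1624, 0.2863]
orientation: [3.139, 0.006, 1.983]
wrist_force: [2.5, -7.4, 3.5]
gripper_width: 0.522
gripper_force: 5.2
```

```bash
python3 m.py
```

```text
8.2 [ 0.56073587 -0.16236253  0.28630506] [3.13877341 0.00552402 1.98270642] [ 2.45101329 -7.35136225  3.48607336]
bar z 262 [0.09392589 0.09579036 0.09710778]
handle +y face Y 304 [0.02816063 0.03024509 0.03200023] tip y 0.015005967482825578 x -0.00020189649079063488
```

>>> arm_command(motion=[[2,0,0,0,0,0,52],[2,0,0,0,0,0,52],[0,0,0,0,0,0,52],[0,0,0,0,0,0,52]])

```text
clock: 8.65
position: [0.5598, -0.1613, 0.2864]
orientation: [3.137, 0.011, 1.98]
wrist_force: [7.7, -13.3, -1.3]
gripper_width: 0.521
gripper_force: 9.1
```

```bash
python3 m.py
```

```text
8.65 [ 0.55983402 -0.16125278  0.2863928 ] [3.13708117 0.01142989 1.98004517] [  7.69695266 -13.28770415  -1.32353377]
bar z 257 [0.09410737 0.09578301 0.09709018]
handle +y face Y 302 [0.02844516 0.03029889 0.03204596] tip y 0.01638594129975823 x -0.0005768160621642736
```

The force rose to 15 N while the handle stayed put, so the bolt is at its stop. I'll ease back and lift.

>>> arm_command(motion=[[-3,0,0,0,0,0,52],[-2,0,0,0,0,0,52],[0,0,-5,0,0,0,52],[0,0,-10,0,0,0,52],[0,0,-20,0,0,0,52],[0,0,-30,0,0,0,52],[0,0,-35,0,0,0,52],[0,0,0,0,0,0,52]])

```text
clock: 9.5
position: [0.5612, -0.1611, 0.3888]
orientation: [3.136, 0.002, 1.985]
wrist_force: [0.6, 0.1, -0.1]
gripper_width: 0.52
gripper_force: 0.0
```

```bash
python3 m.py; python3 -c "
from h import *
s=snap('scene'); cv2.imwrite('pics/end.png',cv2.resize(s['pixels'][120:320,220:400],None,fx=3,fy=3,interpolation=cv2.INTER_CUBIC))"
```

```text
9.5 [ 0.56122132 -0.1611216   0.38883146] [3.13596700e+00 1.81490147e-03 1.98486088e+00] [ 0.57774884  0.08582993 -0.05661012]
bar z 471 [0.10501644 0.10635934 0.10745734]
handle +y face Y 298 [0.02821561 0.03023423 0.03192559] tip y 0.01594381669760158 x 0.0007446754123231186
```

View pics/end.png

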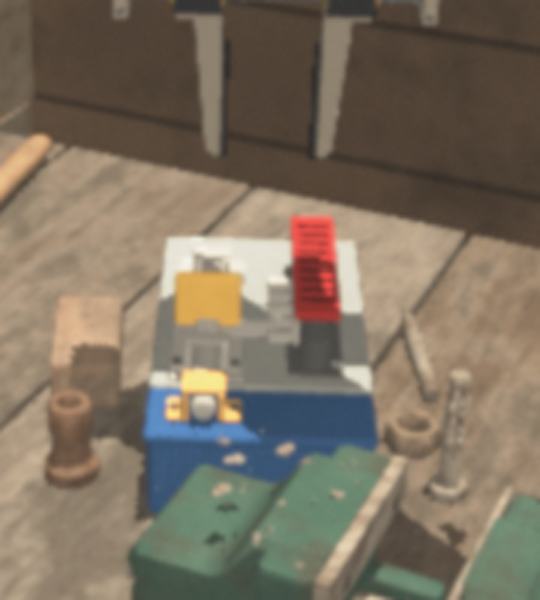

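The bar is fully up again (z 0.106), the bolt end shows in the brass keeper at crop pixel (204,405), the bystanders in view haven't moved, and the hand is clear. Handing in.

```bash
python3 -c "
from rig import bot
print(bot.sign_off())"
```

```text
the job is handed in; nothing more can be done
None
```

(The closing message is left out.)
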